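# Clamp the printer roller in its V-block fixture

### The job

Take the longer, thicker printer roller out of its rack and lower it gently (do not drop it) into both V notches of the steel fixture, short of the end stop, then slide it along the notches until you feel its shaft end bear definitely, but not hard, against the end stop. Then swing the clamp strap over and press it down firmly, without crushing the rubber, so that its pad stays bearing on the roller, and let go of everything. Leave the rest of the desk undisturbed.

Things in the scene. Friction and masses are not known exactly. Their poses are not given: they have to be found in the camera images.
- roller: the roller to clamp: dark rubber cylinder, 28 mm across, 200 mm long, a 10 mm steel shaft sticking 15 mm out of each end (230 mm over all); about 0.2 kg; origin at its centre, y along its axis (either end may lead). It starts in one of two racks, centre 45 mm above the desk, 110 mm of free length between the rack's cheeks for the fingers. Grip it across its diameter with 10 to 25 N.
- v_block: steel fixture fixed to the desk: base plate 12 mm thick, spanning -95 to 40 mm in its x and -110 to 165 mm in its y; origin on the desk. Two 90-degree V notches, 20 mm thick along y, centred at y = -80 and +80 mm, 64 mm wide over all in x, their lips 60 mm above the desk; between them 140 mm of free length for the fingers. The strap's hinge bracket stands at x = -70, y = -80 mm, up to 94 mm high.
- v_axis (a point): midpoint of the line on which the axis of a roller centred in both notches lies: 62 mm above the desk; y along the notches towards the end stop, x away from the strap's hinge, z up. 3 to 5 N of downward force seats the roller, over 40 N is too rough. Sliding it along y takes 2 to 7 N; closing fingers drag it down and add friction, so ease that load off by lifting slightly (under 2 mm).
- end_stop: steel end stop, an upright plate 44 mm wide whose contact face is square to the notches, beyond the notch at the fixture's +y end; it is set anew each time, somewhere along y. Origin at the centre of the contact face, 62 mm above the desk; its y points away from the roller. The seated roller's centre is 115 mm short of it. A push of 4 to 8 N against it is right, more than 15 N is too hard.
- strap_hinge (a point): hinge of the clamp strap: on the fixture at x = -70, y = -80 mm, 86 mm above the desk; the hinge axis runs along the fixture's y.
- strap (a joint): angle of the steel clamp strap: 0 = level along the fixture's +x over the roller, pad just meeting it; grows as it opens upward, starts at 1.35 to 1.85 rad, free end up to 212 mm above the desk (carry the roller over it). Flat bar, 125 mm from hinge to free end, 22 mm wide, 8 mm thick, centred on the hinge axis. A stiff friction hinge holds it where it is left: 2 to 4 N near the free end moves it.
- strap_pad: rubber pad, 18 mm across and 6 mm thick, under the strap 70 mm from the hinge; origin on the hinge, x along the strap to its free end, z out of its upper (outer) face. It gives springily (8 N per mm, at most 4 mm). Pressing the free end with 5 to 12 N is right; the pad's force on the roller must reach 5 N and must not pass 30 N.
- spare_roller: a second, thinner and shorter rubber roller (18 mm thick, 180 mm long with shafts) in the other rack: not wanted; origin at its centre, axis along its y
- screwdriver: screwdriver, 170 mm long, lying on the desk
- stapler: black stapler, 130 x 34 x 46 mm, on the desk; origin under its centre
- cleaner: white cleaner bottle, 52 mm across, 120 mm high; origin under its base
- tape: roll of clear tape lying flat, 76 mm across, 22 mm high; origin at its underside
- mug: white mug, 76 mm across, 90 mm high; origin under its base
- paperweight: steel paperweight, 56 mm across, 34 mm high; origin under its base
There are look-alikes about, which are no part of the job. Leave any green look-alike of the roller alone.

How it is judged:
By the outcome, as a careful person would: the job done as asked, in the order asked, and still so for the second after the job is handed in, with the robot touching nothing.
It also fails if it takes over 72 s, if anything falls off the work surface, if the arm or the gripper's body presses on something with over 40 N, if the wrist force passes 120 N, or if a joint passes its speed limit or range.

### The arm

A 6-joint arm with a two-finger parallel gripper is mounted at the origin on the work surface. World frame = base frame: x ahead of the robot, y to its left, z up, the work surface at z = 0. Lengths are in m, angles in degrees, forces in N, time in s.
With the tool pointing down it reaches from about 0.425 to 1.125 m from the base axis. Payload 14.9 kg.
Tool frame: the origin (TCP) lies where the fingers leave the gripper's body, on its centre line; the fingertips stand 78 mm ahead of it and the grasp point (between the pads) lies 60 mm ahead of it; x points along the fingers, y is the direction in which the jaws open and shut, and the axes are right-handed (so a half turn about x gives the same grasp; the last joint's range is limited). The gripper opens to 91 mm and grips with 3 to 60 N. Pads are 32 mm wide; open, the fingers measure 118 mm over their backs; the gripper's body (76 mm by 178 mm) begins 60 mm behind the grasp point.
Start: joints at [-66.538, 21.709, 99.362, -0, 58.929, -1.908], TCP at [0.3, -0.633, 0.292] pointing down, gripper open.
Joint ranges: [-158.91, 158.91], [-42.39, 125.64], [0.06, 152.35], [-60.88, 240.88], [17.5, 164.5], [-176.32, 176.32]. Speed limits (degrees/s): [108.29, 108.29, 136.94, 180, 180, 180].

### API

Orientations are given as [roll, pitch, yaw] about the fixed x, y, z axes, in that order (R = Rz(yaw) Ry(pitch) Rx(roll)).
In Python, from workcell import get_state, snapshot, finish_job gives the robot as it stands.
- The arm moves only by the shell command python3 -m crank 'ROWS' [FORCE]. ROWS is JSON, a list of rows, each a list of 5 numbers: the shift along the tool's x, y, z normalised to -1 to 1, where 1 is 0.2 m, then the turn about the tool's x normalised to -1 to 1, where 1 is 360 degrees, then the opening, from 0 (shut) to 1 (fully open). A call has 1 to 10 rows; each row is the pose to reach, as a shift and turn from the pose commanded when the call began, along the tool's axes at that moment, turning the shorter way round; what a row does not reach only later rows make up. A row lasts 1/10 s, in which the tool goes at most 50 mm and 8.59 degrees, less where a joint would pass 70% of its speed; a pose out of reach is approached as far as the arm can. A call with a number of a shift or a turn outside -1 to 1 is refused whole. A call with a gripper value outside its range is refused whole. The fingers move at their own pace and stop on an object; FORCE is the grip in N (left out, the last holds). Time passes only in rows, so rows that repeat a pose let the fingers close. It gives the time, the measured TCP pose, the force and the opening at its end, in the units of the state.
- get_state(): the state, without advancing time (a new reading comes with each control period).
- snapshot(name): name is "scene" or "top" or "wrist"; returns a dict with "image" (400x640x3 uint8, blue, green, red), "z_map" (400x640 float32, m along the optical axis (not along the pixel's ray), 0 where there is no reading), "mtx" (3x3 intrinsics, pixels), "camera_from_world" (4x4, takes a point from world to camera coordinates). Camera axes: x right, y down, z forward; pixel columns grow to the right and rows downward; lengths in m; the calibration is good to about 2 mm. A picture is of the moment at which its call begins.
- finish_job(): hands the job in, once; it reports no verdict.
The state is a dict: "clock": time; "joint_positions": joint angles; "qvel": joint speeds; "joint_efforts": joint torques, N m; "ee_pos": TCP position; "orientation": TCP orientation; "ft_force": force on the tool from outside, world axes, zero at the start; "wrist_torque": the same for the moment, N m; "opening": opening from 0.0 (shut) to 1.0 (fully open).
Only numpy, scipy, OpenCV 4.12 (cv2) and the standard library are available. Lean on these libraries where they do the work, as an engineer would, in place of code of your own. Each camera call takes 0.05 s, during which the arm holds its last target.

## Working session

There is one attempt and no reset: what is moved stays moved. The work goes in short steps, Python scripts to look and compute and a shell command to move; the robot and the scene stay as the last step left them, time stands still between calls to the robot, and variables do not carry over. Pictures are saved under pics/ and viewed, and the job is handed in when it is done.

```bash
mkdir -p pics; ls
python3 - <<'E'
from workcell import *
import cv2
s=get_state();print(s)
for n in("scene","top"):
    d=snapshot(n);cv2.imwrite(f"pics/{n}0.png",d["image"]);print(d["mtx"],d["camera_from_world"])
    import numpy as np;np.savez(f"{n}0.npz",**d)
E
```

```text
pics
{'clock': 0.0, 'joint_positions': array([-6.65376235e+01,  2.17366514e+01,  9.93922157e+01,  2.65351376e-08,
        5.89271327e+01, -1.90810319e+00]), 'qvel': array([-0.00822076, -0.06906381,  0.1432343 , -0.06410725, -0.02853174,
       -0.07995361]), 'joint_efforts': array([ 1.36022518e-03, -7.63721466e+01, -4.34363151e+01,  6.50110887e-02,
        4.25352564e-02, -5.67536563e-05]), 'ee_pos': array([ 0.2998127 , -0.63224095,  0.29164029]), 'orientation': array([-91.90812643,  89.94400026, 113.46235324]), 'ft_force': array([-0.19314031,  0.67247865, -0.30223808]), 'wrist_torque': array([-0.07197039, -0.0085557 ,  0.01550377]), 'opening': 0.9979469758732643}
[[383.97717414   0.         321.88671987]
 [  0.         383.97717414 199.72699706]
 [  0.           0.           1.        ]] [[ 5.41928378e-01  8.40424670e-01  8.88636788e-05 -2.38291865e-01]
 [ 6.84071247e-01 -4.41046066e-01 -5.80968929e-01 -3.30498290e-01]
 [-4.88221427e-01  3.14904338e-01 -8.13925731e-01  1.48633692e+00]
 [ 0.00000000e+00  0.00000000e+00  0.00000000e+00  1.00000000e+00]]
[[417.10889616   0.         317.50656349]
 [  0.         417.10889616 199.12555297]
 [  0.           0.           1.        ]] [[-0.01855378 -0.99965264 -0.01871763 -0.0204089 ]
 [-0.99180434  0.02076861 -0.12606674  0.52635354]
 [ 0.12641169  0.01622522 -0.99184516  1.04449049]
 [ 0.          0.          0.          1.        ]]
```

View pics/scene0.png

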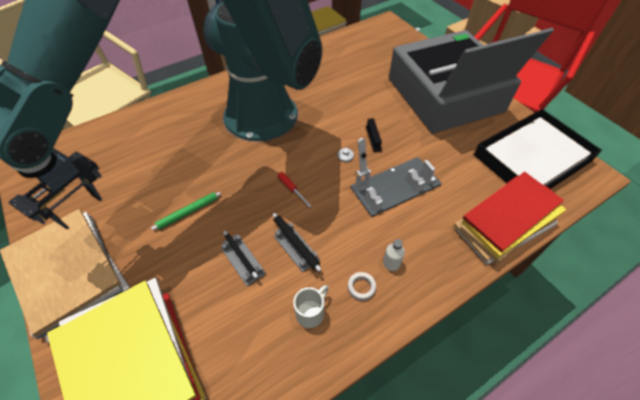

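View pics/top0.png

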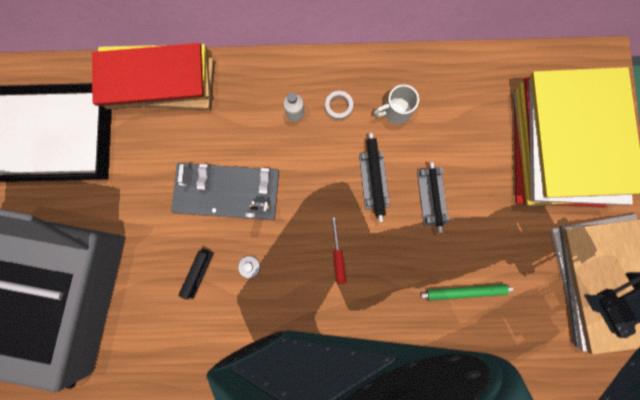

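Candidates in the top view are the dark roller at (375,178), the dark roller at (432,195), and the green one at (467,292). The first fits the description as the longer, thicker one. I'll confirm that in a crop and measure.

```bash
cat > h.py <<'E'
import numpy as np,cv2
from workcell import *
def cloud(d):
    z=d["z_map"];K=d["mtx"];T=np.linalg.inv(d["camera_from_world"])
    v,u=np.mgrid[:z.shape[0],:z.shape[1]]
    p=np.stack([(u-K[0,2])/K[0,0]*z,(v-K[1,2])/K[1,1]*z,z,np.ones_like(z)],-1)@T.T
    p=p[...,:3];p[z==0]=np.nan;return p
def proj(d,P):
    P=np.atleast_2d(P);c=P@d["camera_from_world"][:3,:3].T+d["camera_from_world"][:3,3]
    q=c@d["mtx"].T;return q[:,:2]/q[:,2:]
E
python3 - <<'E'
from h import *
d=np.load("top0.npz");im=d["image"];P=cloud(d)
a=cv2.resize(im[120:245,345:465],None,fx=4.8,fy=4.8,interpolation=2)
b=cv2.resize(im[150:235,160:290],None,fx=6,fy=6,interpolation=2)
cv2.imwrite("pics/c1.png",a);cv2.imwrite("pics/c2.png",b)
for n,(u0,u1,v0,v1),z0 in(("A",(355,395,125,228),.048),("B",(415,455,155,238),.042)):
    q=P[v0:v1,u0:u1].reshape(-1,3);g=im[v0:v1,u0:u1].reshape(-1,3).max(1)
    m=(q[:,2]>z0)
    q=q[m];c=q.mean(0);w,V=np.linalg.eigh(np.cov(q[:,:2].T));t=(q[:,:2]-c[:2])@V[:,1];s=(q[:,:2]-c[:2])@V[:,0]
    print(n,len(q),c,V[:,1],t.min(),t.max(),s.min(),s.max(),np.percentile(q[:,2],[50,90,99]), "mid",c[:2]+V[:,1]*(t.min()+t.max())/2)
# fixture heights
np.set_printoptions(linewidth=220,precision=3,suppress=True)
Q=P[155:225,165:285]
zz=(Q[...,2]*1000)
h=np.clip(zz*2,0,255);h=np.nan_to_num(h).astype(np.uint8)
cv2.imwrite("pics/c3.png",cv2.applyColorMap(cv2.resize(h,None,fx=6,fy=6,interpolation=0),cv2.COLORMAP_JET))
E
```

```text
A 834 [ 0.57667032 -0.17977312  0.05599505] [-0.99675859 -0.08045068] -0.11442498058885765 0.11224076772850979 -0.012843455097956664 0.014431314170803448 [0.05642454 0.05996643 0.06243009] mid [ 0.57775889 -0.17968526]
B 362 [ 0.52307253 -0.33248611  0.045723  ] [-0.9976533  -0.06846815] -0.08910577957055155 0.08907934053673086 -0.014710426790311808 0.01411851237330637 [0.0456871  0.04832713 0.05093877] mid [ 0.52308572 -0.3324852 ]
```

View pics/c1.png

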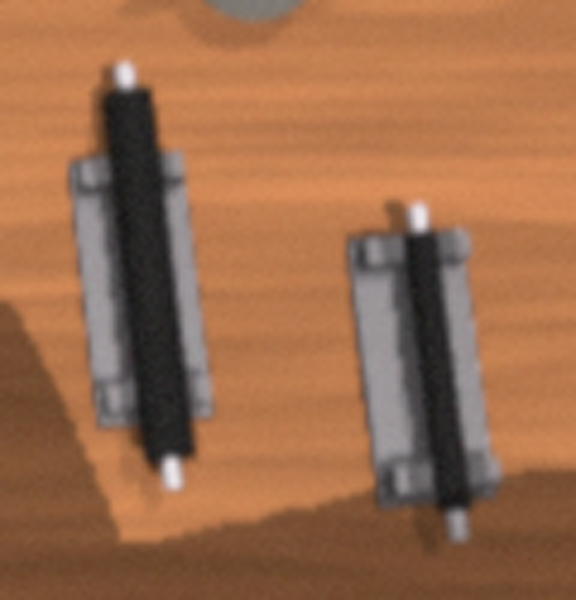

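View pics/c2.png

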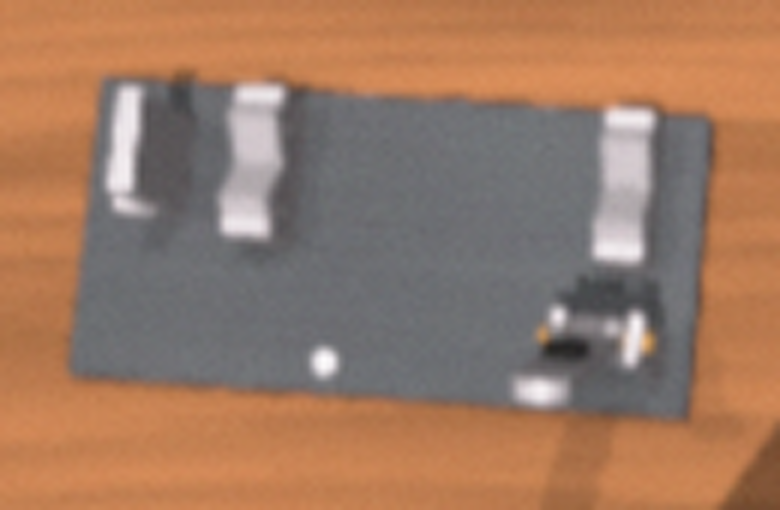

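View pics/c3.png

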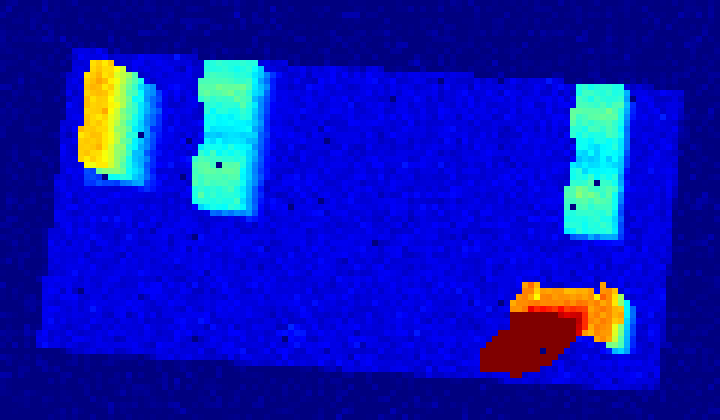

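The crop confirms the roller at (375,178): it measures about 229 mm long against 178 mm for the spare. The fixture's end stop is at (183,175) and its hinge at (258,205). Next I fit the fixture pose.

Run:
```python
from h import *
from scipy.optimize import minimize
np.set_printoptions(linewidth=220,precision=4,suppress=True)
for nm,win in(("top",(160,290,145,230)),("scene",(335,450,140,220))):
    d=np.load(f"{nm}0.npz");P=cloud(d);q=P[win[2]:win[3],win[0]:win[1]].reshape(-1,3);q=q[np.isfinite(q[:,0])]
    b=q[(q[:,2]>.007)&(q[:,2]<.018)]
    r=cv2.minAreaRect((b[:,:2]*1000).astype(np.float32));print(nm,"rect",r)
    # fixture y axis angle
    bx=cv2.boxPoints(r)
    e=[bx[1]-bx[0],bx[2]-bx[1]];e=max(e,key=np.linalg.norm);yv=e/np.linalg.norm(e);yv*=np.sign(yv[1]);xv=np.array([yv[1],-yv[0]])
    c=np.array(r[0])/1000;o=c-xv*(-.0275)-yv*.0275
    print("origin",o,"yaw",np.degrees(np.arctan2(-yv[0],yv[1])))
    R=np.stack([xv,yv],1);f=(q[:,:2]-o)@R;zz=q[:,2]
    for n,m in(("n-",(abs(f[:,1]+.08)<.02)&(abs(f[:,0])<.045)&(zz>.04)),("n+",(abs(f[:,1]-.08)<.02)&(abs(f[:,0])<.045)&(zz>.04)&(zz<.066)),("stop",(f[:,1]>.105)&(zz>.03)&(abs(f[:,0])<.05)),("strap",(zz>.1))):
        g=np.c_[f[m],zz[m]];
        if len(g):print(n,len(g),np.percentile(g,[2,50,98],axis=0)*1000)
    m=(f[:,1]>.105)&(zz>.05)&(abs(f[:,0])<.05);g=np.c_[f[m],zz[m]]*1000
    print("stop hi z",[(lo,np.percentile(g[(g[:,2]>lo)&(g[:,2]<lo+4),1],[5,50,95])) for lo in range(50,86,5) if ((g[:,2]>lo)&(g[:,2]<lo+4)).sum()>3])
```

```text
top rect ((566.6014404296875, 217.31341552734375), (280.73297119140625, 156.03057861328125), 84.90889739990234)
origin [0.5916 0.1875] yaw -5.091097
n- 214 [[-42.0256 -92.9719  41.24  ]
 [ -9.8666 -83.5449  52.7002]
 [ 19.9277 -73.0505  60.9625]]
n+ 232 [[-41.9571  66.7161  41.1165]
 [ -9.4497  75.6263  52.3185]
 [ 19.9827  87.4125  60.4772]]
stop 208 [[-32.4479 114.9549  32.2163]
 [-12.3785 116.78    72.6168]
 [ 10.0872 125.3755  88.9965]]
strap 141 [[-114.8922  -93.9043  104.7128]
 [-100.4146  -86.226   169.86  ]
 [ -81.2922  -72.7051  208.5033]]
stop hi z [(50, array([115.2082, 116.3402, 117.53  ])), (55, array([115.2001, 115.8965, 117.117 ])), (60, array([115.1731, 115.9492, 121.2142])), (65, array([114.8008, 116.2246, 117.3616])), (70, array([115.3075, 115.9196, 116.6424])), (75, array([115.4147, 116.3088, 118.7698])), (80, array([116.1124, 118.1757, 126.7133])), (85, array([116.3402, 121.5927, 125.1812]))]
scene rect ((526.9420166015625, 245.34559631347656), (414.4697265625, 329.9679260253906), 57.39863967895508)
origin [0.5353 0.2074] yaw -32.60136
n- 127 [[  4.0228 -99.7443  42.2908]
 [ 20.9876 -89.9122  95.2425]
 [ 33.2466 -77.4047 166.8857]]
n+ 135 [[-13.1022  60.9444  41.2624]
 [ 20.4226  76.7333  52.8359]
 [ 42.7222  96.7339  62.4553]]
stop 154 [[-19.534  105.4929  31.6557]
 [  1.5619 115.1587  66.0034]
 [ 14.5511 128.3876  90.3212]]
strap 226 [[  -0.5244 -119.9532  101.38  ]
 [  13.8793 -106.3328  159.7745]
 [  28.1251  -92.3736  204.8317]]
stop hi z [(50, array([108.5067, 118.7308, 125.5065])), (55, array([106.7416, 113.2449, 120.8052])), (60, array([106.9296, 112.9945, 123.5704])), (65, array([110.0804, 118.5009, 125.4742])), (70, array([106.9114, 115.1402, 126.6243])), (75, array([109.1313, 114.8217, 125.4625])), (80, array([106.3404, 112.236 , 121.193 ])), (85, array([106.6566, 117.8383, 127.5867]))]
```

```bash
cat > fit.py <<'E'
from h import *
from scipy.optimize import minimize
def model(f):
    x,y=f[:,0],f[:,1]
    return ((x>-.095)&(x<.04)&(y>-.11)&(y<.165))*.012
def vh(x): # notch height profile
    return None
def fitfix(P,x0=(.58,.19,-5)):
    q=P.reshape(-1,3);q=q[np.isfinite(q[:,0])];q=q[np.linalg.norm(q[:,:2]-x0[:2],axis=1)<.25]
    base=q[:,2]<.025
    qb=q[base];inside_obs=qb[:,2]>.006
    hi=q[(q[:,2]>.04)&(q[:,2]<.066)]
    def F(p,q):
        a=np.radians(p[2]);c,s=np.cos(a),np.sin(a);d=q[:,:2]-p[:2]
        return np.c_[d[:,0]*c+d[:,1]*s,-d[:,0]*s+d[:,1]*c]
    sm=lambda t:1/(1+np.exp(-np.clip(t/.0015,-50,50)))
    def cost(p):
        f=F(p,qb);M=sm(f[:,0]+.095)*sm(.04-f[:,0])*sm(f[:,1]+.11)*sm(.165-f[:,1])
        near=(abs(f[:,0]+.0275)<.09)&(abs(f[:,1]-.0275)<.16)
        return np.mean((M-inside_obs)**2*near)
    best=minimize(cost,np.array(x0),method="Nelder-Mead",options=dict(initial_simplex=np.array(x0)+np.array([[0,0,0],[.01,0,0],[0,.01,0],[0,0,3]]),xatol=1e-5,fatol=1e-9,maxiter=800))
    return best,lambda q:F(best.x,q)
E
python3 - <<'E'
from fit import *
np.set_printoptions(linewidth=220,precision=4,suppress=True)
for nm in("top","scene"):
    d=np.load(f"{nm}0.npz");P=cloud(d)
    b,F=fitfix(P);print(nm,b.x,b.fun)
    q=P.reshape(-1,3);q=q[np.isfinite(q[:,0])];f=F(q);z=q[:,2]
    for n,yc in(("n-",-.08),("n+",.08)):
        m=(abs(f[:,1]-yc)<.018)&(abs(f[:,0])<.045)&(z>.03)&(z<.066)
        for lip,sg in(("L",-1),("R",1)):
            mm=m&(z>.055)&(sg*f[:,0]>0)&(sg*f[:,0]<.04)
            print(n,lip,mm.sum(),np.percentile(f[mm],[3,50,97],axis=0)[:, :].T*1000)
    m=(f[:,1]>.1)&(f[:,1]<.17)&(z>.03)&(abs(f[:,0])<.05)
    print("stop",np.percentile(f[m],[1,3,50,97],axis=0).T*1000, z[m].max())
    m=(z>.1)&(abs(f[:,1]+.08)<.03)&(f[:,0]<0)&(f[:,0]>-.15)
    g=np.c_[f[m],z[m]]*1000;print("strap",len(g),np.percentile(g,[2,50,98],axis=0));
    c=np.polyfit(g[:,2],g[:,0],1);print("strap slope dx/dz",c, "ang",np.pi/2+np.arctan(-c[0]))
E
```

```text
top [ 0.5813  0.186  -5.0937] 0.0029473107614441823
n- L 31 [[-22.9311 -18.2968 -12.1356]
 [-89.378  -80.8032 -70.9818]]
n- R 35 [[ 10.9332  17.5668  26.4227]
 [-88.8568 -79.8981 -71.0727]]
n+ L 36 [[-28.7006 -18.5477 -12.5634]
 [ 69.6222  80.2143  88.2555]]
n+ R 33 [[12.7962 17.5185 23.5439]
 [69.1321 79.4685 88.9941]]
stop [[-22.4432 -22.2586  -2.2827  19.9296]
 [117.2634 117.4092 119.1532 127.5704]] 0.09114333548600828
strap 141 [[-104.7876  -91.5353  104.7128]
 [ -90.3092  -83.8565  169.86  ]
 [ -71.1869  -70.3355  208.5033]]
strap slope dx/dz [ -0.2924 -39.9235] ang 1.855278100002697
scene [ 0.5805  0.1847 -5.0323] 0.0084063636547161
n- L 29 [[-28.1524 -15.0223  -9.4354]
 [-90.0076 -82.2104 -71.6846]]
n- R 31 [[ 11.0859  21.3039  30.3715]
 [-90.9232 -81.6708 -71.382 ]]
n+ L 26 [[-27.9921 -17.0439  -8.4868]
 [ 69.6899  77.9     89.6605]]
n+ R 27 [[12.2413 20.1875 29.8913]
 [70.6055 79.5865 89.2715]]
stop [[-20.7893 -20.276    4.2314  22.4737]
 [116.6573 117.1675 119.7437 127.5056]] 0.09154606384003805
strap 234 [[-101.9856  -91.0838  101.3927]
 [ -84.0824  -82.6865  160.7701]
 [ -69.6803  -69.2011  208.12  ]]
strap slope dx/dz [ -0.2742 -42.0255] ang 1.8383863686349748
```

Fixture origin comes out at (0.581, 0.1855), yaw -5.07°. Top and scene views agree on this. The stop face is at y≈118 mm, so the seated centre will be at y≈+3 mm. Next I work out the move to the roller.

```bash
cat >> h.py <<'E'
from scipy.spatial.transform import Rotation as Rn
FO=np.array([.581,.1855]);FY=np.radians(-5.07)
FX=np.array([np.cos(FY),np.sin(FY)]);FYv=np.array([-np.sin(FY),np.cos(FY)])
def fx(x,y):return FO+x*FX+y*FYv
def go(p,jaw=None):
    """normalised shift/turn from measured pose to TCP world p, jaw dir (2d)"""
    s=get_state();R=Rn.from_euler("xyz",s["orientation"],degrees=True).as_matrix()
    dl=R.T@(np.array(p)-s["ee_pos"]);t=0
    if jaw is not None:
        y=R[:,1];a=np.degrees(np.arctan2(y[0]*jaw[1]-y[1]*jaw[0],y@np.r_[jaw,0]))
        t=a*np.sign(R[2,0]) ; 
    print("shift",np.round(dl/.2,4),"mm",np.round(dl*1000,1),"turn",round(t,2),"norm",round(t/360,4),"alt",round(((t+360)%360-180)/360,4),"| tooly",R[:,1].round(3),"q1,q6",s["joint_positions"][[0,5]].round(1))
def where():
    s=get_state();R=Rn.from_euler("xyz",s["orientation"],degrees=True).as_matrix()
    d=s["ee_pos"][:2]-FO
    print("t",s["clock"],"pos",s["ee_pos"].round(4),"fixture xy mm",(d@FX*1000).round(1),(d@FYv*1000).round(1),"grasp z",round((s["ee_pos"][2]-.06)*1000,1),"yaw jaw vs FX",round(np.degrees(np.arctan2(R[1,1],R[0,1]))-np.degrees(FY),2))
    f=s["ft_force"];print("force fix x,y,z",(f[:2]@FX).round(2),(f[:2]@FYv).round(2),f[2].round(2),"op",s["opening"].round(3))
E
python3 - <<'E'
from h import *
go([.577,-.1797,.20],np.array([.0805,-.9968]));where()
E
```

```text
shift [ 0.4598 -1.4501 -2.2218] mm [  92.  -290.  -444.4] turn 20.75 norm 0.0576 alt -0.4424 | tooly [ 0.428 -0.904 -0.001] q1,q6 [-66.5  -1.9]
t 0.1 pos [ 0.2998 -0.6322  0.2916] fixture xy mm -207.8 -839.4 grasp z 231.6 yaw jaw vs FX -59.56Traceback (most recent call last):
  File "<stdin>", line 2, in <module>
  File "h.py", line 27, in where
    f=s["ft_force"];print("force fix x,y,z",(f[:2]@FX).round(2),(f[:2]@FYv).round(2),f[2].round(2),"op",s["opening"].round(3))
                                                                                                        ^^^^^^^^^^^^^^^^^^
AttributeError: 'float' object has no attribute 'round'
```

```bash
sed -i 's/s\["opening"\].round(3)/round(float(s["opening"]),3)/' h.py
python3 -m crank '[[0,-0.65,-1,0.0576,1],[0,-0.65,-1,0.0576,1],[0,-0.65,-1,0.0576,1],[0,-0.65,-1,0.0576,1],[0,-0.65,-1,0.0576,1],[0,-0.65,-1,0.0576,1]]' 15
python3 -c "
from h import *
go([.577,-.1797,.20],np.array([.0805,-.9968]));where()"
```

```text
clock: 0.7
ee_pos: [0.4265, -0.4259, 0.292]
orientation: [-76.2, 89.9, 108.6]
ft_force: [0.3, -1.0, 0.7]
opening: 1.0
shift [ 0.4609 -1.1631 -0.8535] mm [  92.2 -232.6 -170.7] turn 0.21 norm 0.0006 alt -0.4994 | tooly [ 0.084 -0.996 -0.001] q1,q6 [-47.2  38. ]
t 0.7 pos [ 0.4265 -0.4259  0.292 ] fixture xy mm -99.9 -622.7 grasp z 232.0 yaw jaw vs FX -80.11
force fix x,y,z 0.34 -0.92 0.7 op 1.0
```

```bash
python3 -m crank '[[0,-1,-0.85,0,1],[0,-1,-0.85,0,1],[0,-1,-0.85,0,1],[0,-1,-0.85,0,1],[0,-1,-0.85,0,1],[0,-1,-0.85,0,1],[0,-1,-0.85,0,1]]'
python3 -m crank '[[0.2,-0.163,0,0,1],[0.3,-0.163,0,0,1],[0.3,-0.163,0,0,1],[0.3,-0.163,0,0,1]]'
python3 - <<'E'
from h import *
go([.577,-.1797,.105],np.array([.0805,-.9968]));where()
d=snapshot("top");cv2.imwrite("pics/t1.png",cv2.resize(d["image"][100:300,280:520],None,fx=3,fy=3));np.savez("t1.npz",**d)
d=snapshot("wrist");cv2.imwrite("pics/w1.png",d["image"]);np.savez("w1.npz",**d)
E
```

```text
clock: 1.4
ee_pos: [0.5789, -0.2154, 0.292]
orientation: [-17.8, 90.0, 166.9]
ft_force: [0.5, -0.5, 0.2]
opening: 1.002
clock: 1.8
ee_pos: [0.5753, -0.1852, 0.2327]
orientation: [5.4, 90.0, -170.0]
ft_force: [0.2, -0.8, -0.2]
opening: 1.003
shift [ 0.6383 -0.0267 -0.0107] mm [127.7  -5.3  -2.1] turn -0.05 norm -0.0001 alt 0.4999 | tooly [ 0.08  -0.997  0.   ] q1,q6 [-20.   65.4]
t 1.8 pos [ 0.5753 -0.1852  0.2327] fixture xy mm 27.1 -369.7 grasp z 172.7 yaw jaw vs FX -80.37
force fix x,y,z 0.27 -0.77 -0.2 op 1.003
```

View pics/w1.png

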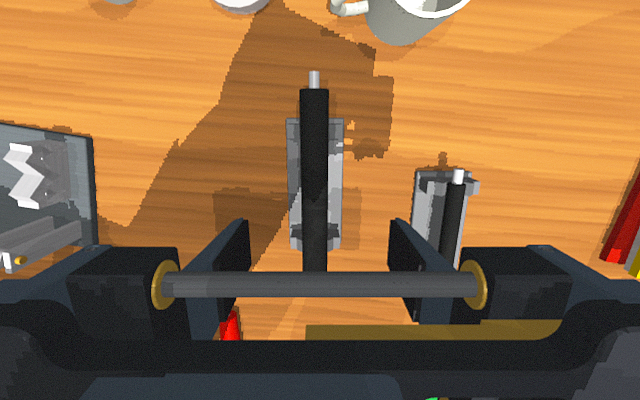

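The wrist view shows the roller standing between the open fingers, with shaft tip at (314,80) and body centred around x=315. The spare is well clear at (455,215). Now I descend.

```bash
python3 -c "
from h import *
go([.577,-.1797,.105],np.array([.0805,-.9968]));where()"
python3 -m crank '[[0.2,0,0,0,1],[0.35,0,0,0,1],[0.45,0,0,0,1],[0.45,0,0,0,1],[0.45,0,0,0,1]]'
python3 - <<'E'
from h import *
go([.577,-.1797,.105],np.array([.0805,-.9968]));where()
d=snapshot("wrist");P=cloud(d)
q=P.reshape(-1,3);m=(q[:,2]>.052)&(q[:,2]<.066)&(abs(q[:,1]+.18)<.04)&(q[:,0]>.55)&(q[:,0]<.68);q=q[m]
c=np.polyfit(q[:,0],q[:,1],1);print(len(q),c,np.polyval(c,.577),q[:,0].max(),q[:,2].max())
E
```

```text
shift [ 0.6433 -0.0274 -0.006 ] mm [128.7  -5.5  -1.2] turn -0.05 norm -0.0001 alt 0.4999 | tooly [ 0.08  -0.997  0.001] q1,q6 [-20.   65.4]
t 1.9 pos [ 0.576  -0.1852  0.2337] fixture xy mm 27.8 -369.7 grasp z 173.7 yaw jaw vs FX -80.36
force fix x,y,z 0.05 0.34 -0.26 op 1.001
clock: 2.4
ee_pos: [0.5762, -0.1845, 0.1435]
orientation: [154.1, 89.9, -21.3]
ft_force: [-0.1, -0.6, -0.1]
opening: 1.005
shift [ 0.1925 -0.0236 -0.0057] mm [38.5 -4.7 -1.1] turn -0.01 norm -0.0 alt 0.5 | tooly [ 0.08  -0.997  0.001] q1,q6 [-20.   65.4]
t 2.4 pos [ 0.5762 -0.1845  0.1435] fixture xy mm 27.9 -369.0 grasp z 83.5 yaw jaw vs FX -80.32
force fix x,y,z -0.09 -0.56 -0.08 op 1.005
6740 [ 0.07867381 -0.22630631] -0.1809115241323861 0.6790081406306248 0.06593796500520113
```

```bash
python3 -m crank '[[0.1,-0.02,-0.005,0,1],[0.19,-0.02,-0.005,0,1],[0.19,-0.02,-0.005,0,1]]'
python3 -m crank '[[0,0,0,0,0],[0,0,0,0,0],[0,0,0,0,0],[0,0,0,0,0],[0,0,0,0,0],[0,0,0,0,0]]' 18
python3 - <<'E'
from h import *
where()
E
```

```text
clock: 2.75
ee_pos: [0.5761, -0.1797, 0.1042]
orientation: [-21.7, 90.0, 162.9]
ft_force: [-0.7, -0.7, 0.5]
opening: 1.002
clock: 3.35
ee_pos: [0.5763, -0.1797, 0.1044]
orientation: [146.6, 90.0, -28.7]
ft_force: [-0.9, 0.1, 0.2]
opening: 0.507
t 3.35 pos [ 0.5763 -0.1797  0.1044] fixture xy mm 27.6 -364.2 grasp z 44.4 yaw jaw vs FX -80.29
force fix x,y,z -0.94 0.01 0.19 op 0.507
```

```bash
python3 -m crank '[[0,0,0,0,0],[0,0,0,0,0],[0,0,0,0,0],[0,0,0,0,0],[0,0,0,0,0],[0,0,0,0,0]]' 18
python3 -m crank '[[0,0,0,0,0],[0,0,0,0,0]]' 18
python3 - <<'E'
from h import *
where()
E
```

```text
clock: 3.95
ee_pos: [0.5765, -0.1803, 0.1045]
orientation: [126.0, 89.9, -49.3]
ft_force: [-1.8, -5.4, 1.7]
opening: 0.303
clock: 4.15
ee_pos: [0.5765, -0.1803, 0.1045]
orientation: [126.0, 89.9, -49.4]
ft_force: [-0.8, -6.0, 2.8]
opening: 0.306
t 4.15 pos [ 0.5765 -0.1803  0.1045] fixture xy mm 27.9 -364.8 grasp z 44.5 yaw jaw vs FX -80.29
force fix x,y,z -0.29 -6.04 2.85 op 0.306
```

```bash
python3 -m crank '[[-0.03,0,0,0,0],[-0.1,0,0,0,0],[-0.25,0,0,0,0],[-0.45,0,0,0,0],[-0.7,0,0,0,0],[-0.9,0,0,0,0],[-1,0,0,0,0],[-1,0,0,0,0]]' 18
python3 - <<'E'
from h import *
where()
j=FX
go(list(fx(0,-.007))+[.315],j)
go(list(fx(0.0,-.15))+[.315],j)
E
```

```text
clock: 4.95
ee_pos: [0.5772, -0.1799, 0.3083]
orientation: [156.7, 89.7, -18.6]
ft_force: [0.8, 0.1, -2.5]
opening: 0.3
t 4.95 pos [ 0.5772 -0.1799  0.3083] fixture xy mm 28.5 -364.3 grasp z 248.3 yaw jaw vs FX -80.29
force fix x,y,z 0.79 0.19 -2.51 op 0.3
shift [-0.0368 -1.785  -0.1609] mm [  -7.4 -357.   -32.2] turn -80.29 norm -0.223 alt 0.277 | tooly [ 0.081 -0.997  0.002] q1,q6 [-19.5  65.8]
shift [-0.0358 -1.0802 -0.0403] mm [  -7.2 -216.    -8.1] turn -80.29 norm -0.223 alt 0.277 | tooly [ 0.081 -0.997  0.002] q1,q6 [-19.5  65.8]
```

```bash
python3 -m crank '[[-0.05,-0.1,0,-0.01,0],[-0.05,-0.25,0,-0.03,0],[-0.05,-0.4,0,-0.05,0],[-0.05,-0.55,0,-0.074,0],[-0.05,-0.7,0,-0.098,0],[-0.05,-0.82,0,-0.122,0],[-0.05,-0.9,0,-0.146,0],[-0.05,-0.95,0,-0.17,0],[-0.05,-1,0,-0.194,0],[-0.05,-1,0,-0.21,0]]' 18
python3 -m crank '[[0,0,0,-0.013,0],[0,0,0,-0.013,0],[0,0,0,-0.013,0]]'
python3 - <<'E'
from h import *
where()
go(list(fx(0,-.007))+[.315],FX)
E
```

```text
clock: 5.95
ee_pos: [0.5592, 0.0207, 0.3127]
orientation: [-86.2, 89.9, 174.5]
ft_force: [0.2, -0.6, -2.7]
opening: 0.303
clock: 6.25
ee_pos: [0.5596, 0.0196, 0.3133]
orientation: [-86.6, 89.9, 178.1]
ft_force: [-0.2, -0.7, -2.7]
opening: 0.304
t 6.25 pos [0.5596 0.0196 0.3133] fixture xy mm -6.6 -167.1 grasp z 253.3 yaw jaw vs FX -0.16
force fix x,y,z -0.12 -0.69 -2.69 op 0.304
shift [-0.0086  0.031  -0.8006] mm [  -1.7    6.2 -160.1] turn -0.16 norm -0.0004 alt 0.4996 | tooly [ 0.996 -0.091 -0.001] q1,q6 [-0.4  4.9]
```

```bash
python3 -m crank '[[0,0.03,-0.1,-0.0004,0],[0,0.03,-0.3,-0.0004,0],[0,0.03,-0.5,-0.0004,0],[0,0.03,-0.68,-0.0004,0],[0,0.03,-0.77,-0.0004,0],[0,0.03,-0.8,-0.0004,0],[0,0.03,-0.8,-0.0004,0],[0,0.03,-0.8,-0.0004,0],[0,0.03,-0.8,-0.0004,0]]' 18
python3 - <<'E'
from h import *
where()
go(list(fx(0,-.007))+[.15],FX)
d=snapshot("wrist");cv2.imwrite("pics/w2.png",d["image"]);np.savez("w2.npz",**d)
d=snapshot("top");cv2.imwrite("pics/t2.png",cv2.resize(d["image"][120:260,150:330],None,fx=4,fy=4));np.savez("t2.npz",**d)
E
```

```text
clock: 7.15
ee_pos: [0.5803, 0.1774, 0.3142]
orientation: [-22.0, 90.0, -117.0]
ft_force: [-0.1, 0.2, -2.4]
opening: 0.307
t 7.15 pos [0.5803 0.1774 0.3142] fixture xy mm -0.0 -8.2 grasp z 254.2 yaw jaw vs FX 0.05
force fix x,y,z -0.12 0.14 -2.43 op 0.307
shift [ 8.212e-01  1.000e-04 -5.900e-03] mm [164.2   0.   -1.2] turn 0.05 norm 0.0001 alt -0.4999 | tooly [ 0.996 -0.088 -0.   ] q1,q6 [14.8 19.8]
```

View pics/w2.png

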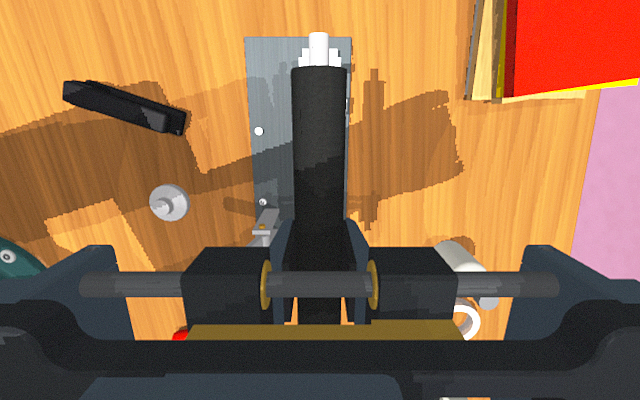

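View pics/t2.png

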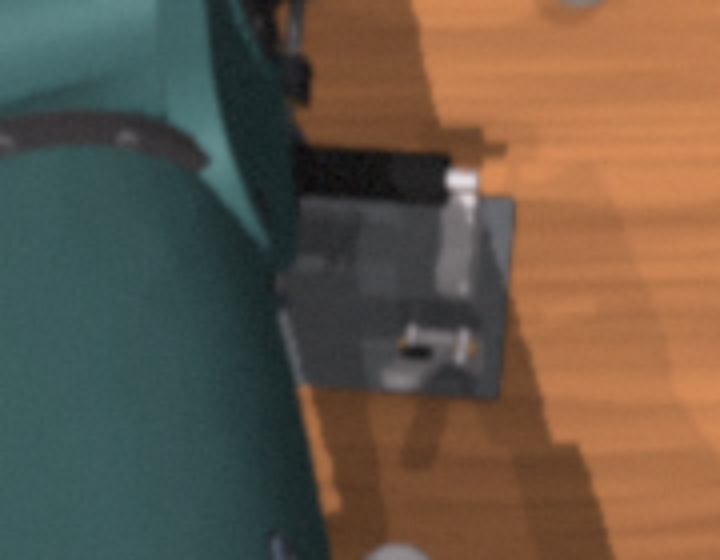

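The wrist view shows the roller aligned over the fixture, with shaft tip at (318,40). The top view shows the rear end clear of the strap. Now I measure the roller in hand.

Run:
```python
from h import *
d=np.load("w2.npz");P=cloud(d);q=P.reshape(-1,3);q=q[np.isfinite(q[:,0])]
f=(q[:,:2]-FO)@np.stack([FX,FYv],1)*1000;z=q[:,2]*1000
m=(abs(f[:,0])<30)&(f[:,1]>25)&(z>225)&(z<285);f2=f[m];z2=z[m]
print(m.sum(),"tip y",np.percentile(f2[:,1],[98,99.5,100]))
for a in range(25,115,10):
    k=(f2[:,1]>a)&(f2[:,1]<a+10)
    if k.sum()>5:print(a,k.sum(),"x rng",np.percentile(f2[k,0],[2,98]).round(1),(np.percentile(f2[k,0],2)+np.percentile(f2[k,0],98))/2,"ztop",np.percentile(z2[k],97).round(1))
```

```text
8199 tip y [105.79603864 108.22152828 109.10027664]
25 906 x rng [-13.2  12.4] -0.3805901602486852 ztop 268.7
35 966 x rng [-13.5  12.2] -0.6927448662383977 ztop 268.7
45 1024 x rng [-13.3  12.4] -0.4671260526508716 ztop 268.8
55 1086 x rng [-13.6  12.2] -0.7102872687920794 ztop 268.9
65 1156 x rng [-13.3  12.4] -0.47042121643401735 ztop 268.7
75 1234 x rng [-13.7  12.1] -0.7816826644626831 ztop 268.7
85 1153 x rng [-13.3  12.4] -0.46212358198960857 ztop 268.8
95 472 x rng [-5.6  4.1] -0.7277325719382306 ztop 260.3
105 202 x rng [-5.5  4. ] -0.7319987862556618 ztop 260.2
```

```bash
python3 -m crank '[[0.1,0,0,0,0],[0.25,0,0,0,0],[0.42,0,0,0,0],[0.58,0,0,0,0],[0.7,0,0,0,0],[0.8,0,0,0,0],[0.86,0,0,0,0],[0.88,0,0,0,0],[0.88,0,0,0,0]]' 18
python3 -m crank '[[0,0,0,0,0],[0,0,0,0,0]]'
python3 - <<'E'
from h import *
where()
d=snapshot("wrist");cv2.imwrite("pics/w3.png",d["image"]);P=cloud(d);q=P.reshape(-1,3);q=q[np.isfinite(q[:,0])]
f=(q[:,:2]-FO)@np.stack([FX,FYv],1)*1000;z=q[:,2]*1000
m=(abs(f[:,0])<20)&(f[:,1]>25)&(z>60)&(z<105);f2=f[m];z2=z[m]
for a in range(25,135,10):
    k=(f2[:,1]>a)&(f2[:,1]<a+10)
    if k.sum()>5:print(a,k.sum(),"x rng",np.percentile(f2[k,0],[2,98]).round(1),"ztop",np.percentile(z2[k],97).round(1))
m=(abs(f[:,0])<35)&(abs(f[:,1]-80)<9)&(z>54)&(z<63);print("lips",np.percentile(f[m,0],[1,99]),np.percentile(z[m],99), np.percentile(f[m&(f[:,0]<-17),0],[1,99]),np.percentile(f[m&(f[:,0]>17),0],[1,99]))
m=(abs(f[:,0])<25)&(f[:,1]>108)&(f[:,1]<140)&(z>70)&(z<92);print("stop",np.percentile(f[m],[1,5,50,95],axis=0).T)
E
```

```text
clock: 8.15
ee_pos: [0.5804, 0.1783, 0.1383]
orientation: [-73.9, 90.0, -168.8]
ft_force: [0.5, 0.1, -2.5]
opening: 0.303
clock: 8.35
ee_pos: [0.5808, 0.1786, 0.1393]
orientation: [109.2, 89.9, 14.2]
ft_force: [-0.7, -0.0, -3.4]
opening: 0.3
t 8.35 pos [0.5808 0.1786 0.1393] fixture xy mm 0.4 -6.9 grasp z 79.3 yaw jaw vs FX 0.13
force fix x,y,z -0.66 -0.07 -3.37 op 0.3
25 898 x rng [-12.8  12.9] ztop 93.7
35 957 x rng [-13.2  12.7] ztop 93.7
45 1014 x rng [-12.9  12.8] ztop 93.9
55 1075 x rng [-13.2  12.6] ztop 93.8
65 1156 x rng [-13.5  12.8] ztop 93.8
75 1258 x rng [-13.8  13. ] ztop 93.8
85 1310 x rng [-13.5  12.8] ztop 93.9
95 427 x rng [-5.3  4.5] ztop 87.6
105 265 x rng [-5.1  4.4] ztop 85.4
115 2213 x rng [-19.2  19.2] ztop 86.7
lips [-23.85016791  23.42071976] 60.57550139243115 [-24.11726361 -17.06380873] [17.04714442 23.70428795]
stop [[-2.12003695e+01 -1.93268877e+01  5.81807994e-02  1.94253374e+01]
 [ 1.08507695e+02  1.10083586e+02  1.19164009e+02  1.22176764e+02]]
```

View pics/w3.png

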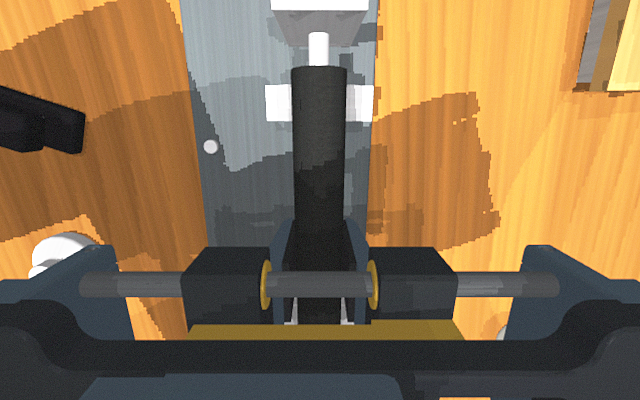

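The roller is centred between the notch lips (265–372, x centre 318), and the shaft tip at y≈32 px is short of the stop. I lower it in small steps, watching the force.

```bash
python3 -m crank '[[0.02,0,0,0,0],[0.04,0,0,0,0],[0.055,0,0,0,0],[0.065,0,0,0,0],[0.07,0,0,0,0],[0.07,0,0,0,0]]' 18
python3 -c "
from h import *
where()"
python3 -m crank '[[0.004,0,0,0,0],[0.008,0,0,0,0],[0.012,0,0,0,0],[0.012,0,0,0,0]]' 18
python3 -c "
from h import *
where()"
```

```text
clock: 9.0
ee_pos: [0.5802, 0.1785, 0.124]
orientation: [-69.9, 90.0, -164.9]
ft_force: [-0.4, -0.1, -2.6]
opening: 0.308
t 9.0 pos [0.5802 0.1785 0.124 ] fixture xy mm -0.2 -7.1 grasp z 64.0 yaw jaw vs FX 0.13
force fix x,y,z -0.4 -0.11 -2.58 op 0.308
clock: 9.4
ee_pos: [0.5804, 0.1785, 0.1219]
orientation: [117.1, 90.0, 22.1]
ft_force: [1.2, -0.2, -1.0]
opening: 0.306
t 9.4 pos [0.5804 0.1785 0.1219] fixture xy mm 0.0 -7.0 grasp z 61.9 yaw jaw vs FX 0.12
force fix x,y,z 1.17 -0.08 -1.01 op 0.306
```

```bash
python3 -m crank '[[0.002,0,0,0,0],[0.002,0,0,0,0]]'
python3 -m crank '[[0.002,0,0,0,0],[0.002,0,0,0,0]]'
```

```text
clock: 9.6
ee_pos: [0.5805, 0.1785, 0.1217]
orientation: [110.7, 90.0, 15.8]
ft_force: [0.3, -0.4, 0.9]
opening: 0.305
clock: 9.8
ee_pos: [0.5807, 0.1786, 0.1215]
orientation: [109.8, 89.9, 14.8]
ft_force: [0.3, -1.4, 5.8]
opening: 0.303
```

```bash
python3 -m crank '[[-0.003,0,0,0,0],[-0.003,0,0,0,0],[-0.003,0,0,0,0]]'
python3 -m crank '[[0,0,-0.005,0,0],[0,0,-0.01,0,0],[0,0,-0.015,0,0],[0,0,-0.02,0,0],[0,0,-0.02,0,0]]'
python3 -c "
from h import *
where()"
```

```text
clock: 10.1
ee_pos: [0.5805, 0.1785, 0.1218]
orientation: [109.3, 90.0, 14.4]
ft_force: [1.8, 0.6, 0.6]
opening: 0.303
clock: 10.6
ee_pos: [0.5808, 0.1825, 0.1217]
orientation: [91.9, 90.0, -3.0]
ft_force: [4.3, -2.7, 1.2]
opening: 0.302
t 10.6 pos [0.5808 0.1825 0.1217] fixture xy mm 0.1 -3.0 grasp z 61.7 yaw jaw vs FX 0.14
force fix x,y,z 4.49 -2.3 1.23 op 0.302
```

```bash
python3 -m crank '[[0,0.0015,-0.005,0,0],[0,0.0015,-0.01,0,0],[0,0.0015,-0.01,0,0]]'
python3 -c "
from h import *
where()"
python3 -m crank '[[0,0,-0.005,0,0],[0,0,-0.005,0,0]]'
python3 -c "
from h import *
where()"
```

```text
clock: 10.9
ee_pos: [0.5811, 0.1845, 0.1217]
orientation: [130.5, 90.0, 35.6]
ft_force: [2.4, -3.0, 0.7]
opening: 0.304
t 10.9 pos [0.5811 0.1845 0.1217] fixture xy mm 0.2 -1.0 grasp z 61.7 yaw jaw vs FX 0.13
force fix x,y,z 2.67 -2.76 0.73 op 0.304
clock: 11.1
ee_pos: [0.5812, 0.1855, 0.1216]
orientation: [112.2, 90.0, 17.2]
ft_force: [2.0, -3.5, 1.0]
opening: 0.3
t 11.1 pos [0.5812 0.1855 0.1216] fixture xy mm 0.2 0.0 grasp z 61.6 yaw jaw vs FX 0.13
force fix x,y,z 2.27 -3.28 0.98 op 0.3
```

```bash
for i in 1 ; do python3 -m crank '[[0,0,-0.005,0,0],[0,0,-0.005,0,0]]' | grep ft_f; done
python3 -m crank '[[0,0,-0.0025,0,0],[0,0,-0.0025,0,0]]' | grep ft_f
python3 -m crank '[[0,0,-0.0025,0,0],[0,0,-0.0025,0,0]]' | grep ft_f
python3 -c "
from h import *
where()"
```

```text
ft_force: [2.1, -3.6, 0.9]
ft_force: [3.2, -3.0, 1.7]
ft_force: [3.1, -4.3, 1.4]
t 11.7 pos [0.5813 0.1873 0.1216] fixture xy mm 0.2 1.9 grasp z 61.6 yaw jaw vs FX 0.13
force fix x,y,z 3.46 -4.05 1.39 op 0.304
```

```bash
python3 -m crank '[[0,0,-0.0015,0,0],[0,0,-0.0015,0,0]]' | grep ft_f
python3 -c "
from h import *
where()"
python3 -m crank '[[0,0,-0.0015,0,0],[0,0,-0.0015,0,0]]' | grep ft_f
python3 -c "
from h import *
where()"
```

```text
ft_force: [2.7, -7.2, 2.0]
t 11.9 pos [0.5813 0.1874 0.1216] fixture xy mm 0.2 1.9 grasp z 61.6 yaw jaw vs FX 0.13
force fix x,y,z 3.33 -6.93 2.02 op 0.301
ft_force: [2.4, -10.7, 3.1]
t 12.1 pos [0.5814 0.1874 0.1216] fixture xy mm 0.2 2.0 grasp z 61.6 yaw jaw vs FX 0.14
force fix x,y,z 3.32 -10.43 3.13 op 0.304
```

Contact felt: the tool has stopped advancing and the y force rose from about 3.3 N sliding to 10.4 N, so roughly 7 N on the stop. I release there.

```bash
python3 -m crank '[[0,0,0,0,0],[0,0,0,0,0.5],[0,0,0,0,0.6],[0,0,0,0,0.7],[0,0,0,0,0.75],[0,0,0,0,0.75],[0,0,0,0,0.75],[0,0,0,0,0.75]]'
python3 -c "
from h import *
where()"
python3 -m crank '[[-0.05,0,0,0,0.75],[-0.15,0,0,0,0.75],[-0.35,0,0,0,0.75],[-0.6,0,0,0,0.75],[-0.8,0,0,0,0.75],[-0.95,0,0,0,0.75],[-1,0,0,0,0.75]]'
python3 - <<'E'
from h import *
where()
for n in("wrist","top","scene"):
    d=snapshot(n);np.savez(n+"4.npz",**d)
    cv2.imwrite(f"pics/{n}4.png",d["image"])
d=np.load("wrist4.npz");P=cloud(d);q=P.reshape(-1,3);q=q[np.isfinite(q[:,0])]
f=(q[:,:2]-FO)@np.stack([FX,FYv],1)*1000;z=q[:,2]*1000
m=(abs(f[:,0])<13)&(f[:,1]>-105)&(z>55)&(z<84);f2=f[m];z2=z[m]
for a in range(-105,125,10):
    k=(f2[:,1]>a)&(f2[:,1]<a+10)
    if k.sum()>5:print(a,k.sum(),"x rng",np.percentile(f2[k,0],[2,98]).round(1),"ztop",np.percentile(z2[k],97).round(1))
E
```

```text
clock: 12.9
ee_pos: [0.5814, 0.1881, 0.1216]
orientation: [-134.8, 90.0, 130.3]
ft_force: [0.7, -0.4, -1.0]
opening: 0.751
t 12.9 pos [0.5814 0.1881 0.1216] fixture xy mm 0.1 2.6 grasp z 61.6 yaw jaw vs FX 0.13
force fix x,y,z 0.73 -0.31 -1.02 op 0.751
clock: 13.6
ee_pos: [0.5823, 0.1883, 0.326]
orientation: [110.8, 89.7, 15.9]
ft_force: [0.6, 0.5, 0.3]
opening: 0.751
t 13.6 pos [0.5823 0.1883 0.326 ] fixture xy mm 1.0 2.9 grasp z 266.0 yaw jaw vs FX 0.13
force fix x,y,z 0.52 0.55 0.29 op 0.751
-105 28 x rng [-7.6  7.8] ztop 73.1
-95 125 x rng [-12.4  12.1] ztop 76.0
-85 132 x rng [-12.3  12. ] ztop 76.1
-75 131 x rng [-12.3  11.9] ztop 76.2
-65 131 x rng [-12.2  11.8] ztop 76.0
-55 135 x rng [-12.1  11.7] ztop 76.0
-45 146 x rng [-12.  13.] ztop 76.1
-35 149 x rng [-11.9  12.9] ztop 76.2
-25 145 x rng [-11.8  12.7] ztop 76.4
-15 153 x rng [-11.7  12.6] ztop 76.7
-5 164 x rng [-12.9  12.5] ztop 76.5
5 164 x rng [-12.9  12.4] ztop 76.0
15 168 x rng [-12.7  12.3] ztop 76.1
25 168 x rng [-12.7  12.2] ztop 76.3
35 174 x rng [-12.6  12. ] ztop 76.3
45 181 x rng [-12.5  11.9] ztop 76.2
55 170 x rng [-12.4  11.8] ztop 76.3
65 191 x rng [-12.3  12.9] ztop 76.5
75 196 x rng [-12.2  12.9] ztop 76.1
85 198 x rng [-12.1  12.7] ztop 76.3
95 184 x rng [-12.   12.6] ztop 76.8
105 81 x rng [-5.1  4.4] ztop 68.5
115 87 x rng [-12.2  12.2] ztop 83.5
```

View pics/wrist4.png

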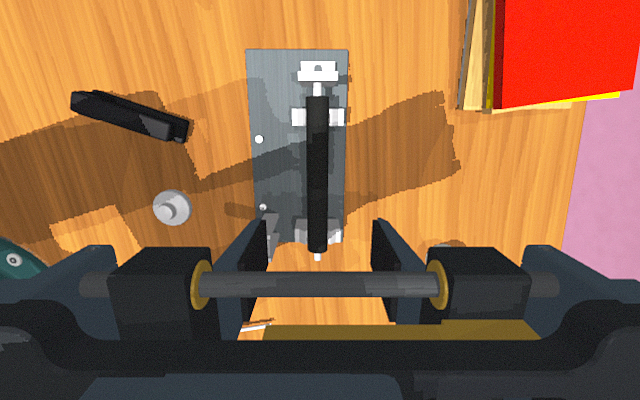

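View pics/scene4.png

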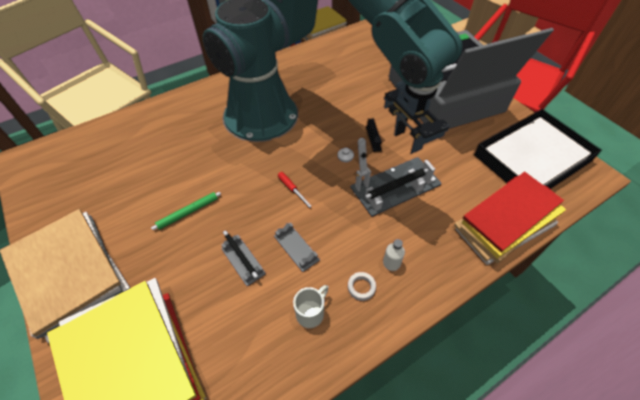

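The roller is seated level: its top is at 76.2 mm, i.e. its axis at 62 mm. The shaft tip at (318,85) is against the stop, and everything else is in place. Now the strap: I close the fingers and go behind it, over its free end.

```bash
python3 -m crank '[[0,-0.1,0.05,0,0],[0,-0.3,0.2,0,0],[0,-0.5,0.3,0,0],[0,-0.63,0.38,0,0],[0,-0.68,0.41,0,0],[0,-0.685,0.41,0,0],[0,-0.685,0.41,0,0],[0,-0.685,0.41,0,0],[0,-0.685,0.41,0,0],[0,-0.685,0.41,0,0]]' 20
python3 - <<'E'
from h import *
where()
for n in("wrist","scene"):
    d=snapshot(n);np.savez(n+"5.npz",**d)
    im=d["image"]
    cv2.imwrite(f"pics/{n}5.png",im if n=="wrist" else cv2.resize(im[60:230,320:470],None,fx=3.5,fy=3.5))
d=np.load("wrist5.npz");q=cloud(d).reshape(-1,3);q=q[np.isfinite(q[:,0])]
f=(q[:,:2]-FO)@np.stack([FX,FYv],1)*1000;z=q[:,2]*1000
m=(f[:,0]>-120)&(f[:,0]<-40)&(abs(f[:,1]+80)<25)&(z>100)&(z<215)
if m.sum():print(m.sum(),np.percentile(np.c_[f[m],z[m]],[1,50,99],axis=0))
E
```

```text
clock: 14.75
ee_pos: [0.4383, 0.1183, 0.3214]
orientation: [-81.5, 90.0, -176.4]
ft_force: [0.4, -1.1, -0.3]
opening: 0.004
t 14.75 pos [0.4383 0.1183 0.3214] fixture xy mm -136.2 -79.5 grasp z 261.4 yaw jaw vs FX 0.14
force fix x,y,z 0.53 -1.05 -0.28 op 0.004
742 [[-106.19767396  -88.56278793  102.29599391]
 [ -94.26452245  -73.07302616  182.05703924]
 [ -72.07187462  -68.23308635  207.53563712]]
```

View pics/wrist5.png

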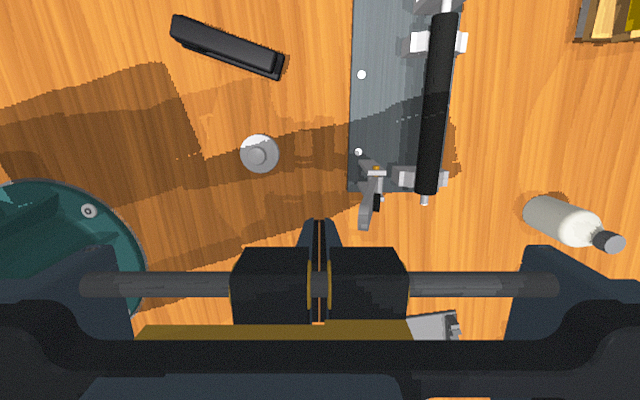

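View pics/scene5.png

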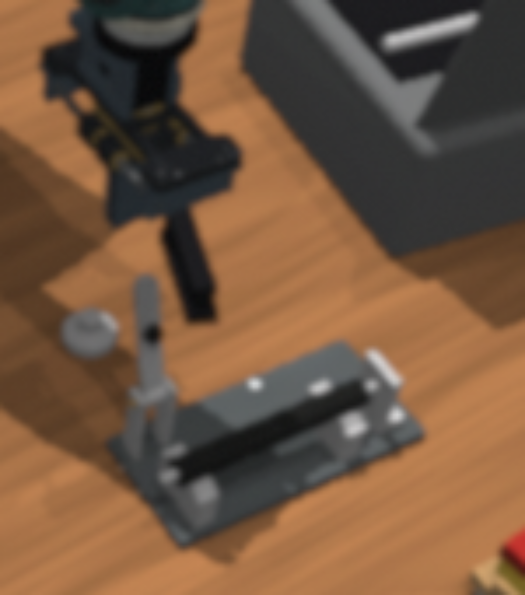

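```bash
python3 -m crank '[[0.08,0,0,0,0],[0.18,0,0,0,0],[0.26,0,0,0,0],[0.3,0,0,0,0],[0.3,0,0,0,0]]'
python3 -m crank '[[0,0.02,0,0,0],[0,0.04,0,0,0],[0,0.05,0,0,0],[0,0.06,0,0,0],[0,0.06,0,0,0]]'
python3 - <<'E'
from h import *
where()
E
```

```text
clock: 15.35
ee_pos: [0.4375, 0.1181, 0.2609]
orientation: [-73.9, 89.9, -168.8]
ft_force: [0.0, 0.2, 0.0]
opening: 0.002
clock: 15.85
ee_pos: [0.4501, 0.1171, 0.2619]
orientation: [109.6, 90.0, 14.6]
ft_force: [0.2, 0.7, 0.5]
opening: 0.002
t 15.85 pos [0.4501 0.1171 0.2619] fixture xy mm -124.3 -79.7 grasp z 201.9 yaw jaw vs FX 0.12
force fix x,y,z 0.1 0.7 0.51 op 0.002
```

```bash
python3 -m crank '[[0,0.015,0,0,0],[0,0.03,0,0,0],[0,0.04,0,0,0],[0,0.05,0,0,0]]'
python3 -c "
from h import *
where()"
python3 -m crank '[[0,0.015,0,0,0],[0,0.03,0,0,0],[0,0.04,0,0,0],[0,0.05,0,0,0]]'
python3 - <<'E'
from h import *
where()
d=snapshot("scene");cv2.imwrite("pics/s6.png",cv2.resize(d["image"][60:230,320:470],None,fx=3.5,fy=3.5))
E
```

```text
clock: 16.25
ee_pos: [0.4597, 0.1162, 0.2615]
orientation: [-82.5, 89.9, -177.5]
ft_force: [-3.9, 0.0, 5.0]
opening: 0.007
t 16.25 pos [0.4597 0.1162 0.2615] fixture xy mm -114.7 -79.8 grasp z 201.5 yaw jaw vs FX 0.12
force fix x,y,z -3.88 -0.32 4.98 op 0.007
clock: 16.65
ee_pos: [0.4699, 0.1154, 0.2617]
orientation: [152.7, 90.0, 57.8]
ft_force: [-3.3, 0.1, 3.5]
opening: 0.002
t 16.65 pos [0.4699 0.1154 0.2617] fixture xy mm -104.5 -79.7 grasp z 201.7 yaw jaw vs FX 0.13
force fix x,y,z -3.33 -0.22 3.49 op 0.002
```

View pics/s6.png

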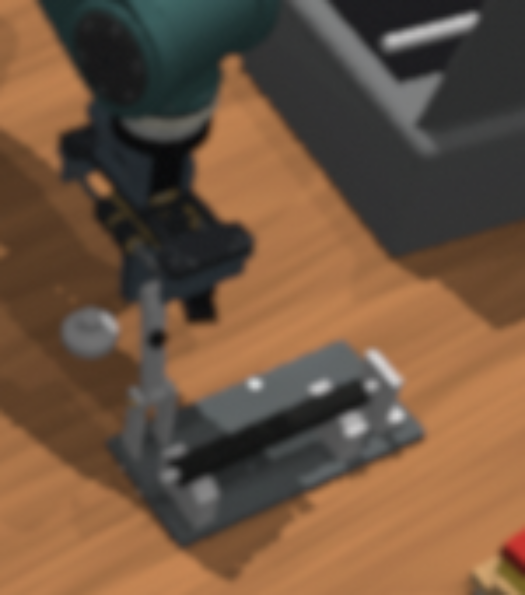

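The strap is following the finger at about 4 N. I carry on along the arc.

```bash
python3 -m crank '[[0,0.035,0,0,0],[0,0.07,0,0,0],[0,0.105,0,0,0],[0,0.14,0,0,0],[0,0.17,0,0,0],[0,0.2,0,0,0],[0.003,0.23,0,0,0],[0.009,0.26,0,0,0],[0.015,0.285,0,0,0]]'
python3 - <<'E'
from h import *
where()
d=snapshot("scene");cv2.imwrite("pics/s7.png",cv2.resize(d["image"][60:230,320:470],None,fx=3.5,fy=3.5))
q=cloud(d).reshape(-1,3);q=q[np.isfinite(q[:,0])]
f=(q[:,:2]-FO)@np.stack([FX,FYv],1)*1000;z=q[:,2]*1000
m=(f[:,0]>-110)&(f[:,0]<60)&(f[:,1]<-88)&(f[:,1]>-97)&(z>95)&(z<220);print(m.sum())
for a in range(100,220,20):
    k=m&(z>a)&(z<a+20)
    if k.sum()>2:print(a,k.sum(),np.percentile(f[k,0],[5,50,95]).round(1))
E
```

```text
clock: 17.6
ee_pos: [0.527, 0.1104, 0.2584]
orientation: [-67.5, 90.0, -162.4]
ft_force: [-2.6, 0.9, -0.7]
opening: 0.002
t 17.6 pos [0.527  0.1104 0.2584] fixture xy mm -47.2 -79.6 grasp z 198.4 yaw jaw vs FX 0.13
force fix x,y,z -2.65 0.69 -0.65 op 0.002
84
100 8 [-66.8 -63.1 -56.9]
120 10 [-57.4 -54.  -49.1]
140 14 [-52.  -44.9 -36.9]
160 8 [-42.8 -39.  -36.1]
180 22 [-48.1 -37.1 -26.9]
200 18 [-48.3 -36.6 -28.8]
```

View pics/s7.png

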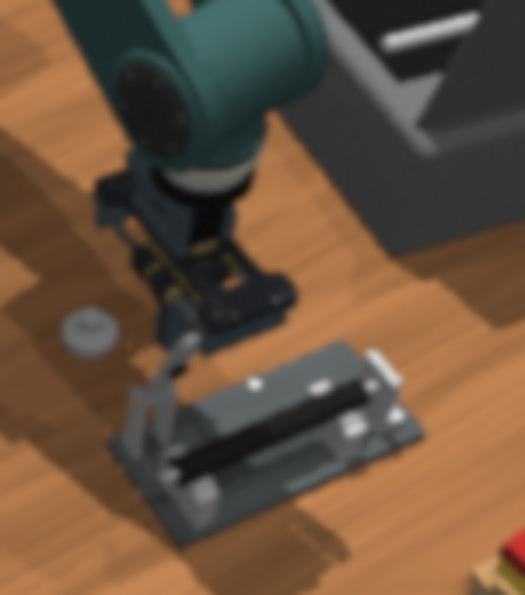

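```bash
python3 -m crank '[[0.02,0.045,0,0,0],[0.04,0.089,0,0,0],[0.068,0.13,0,0,0],[0.1,0.17,0,0,0],[0.117,0.188,0,0,0],[0.135,0.205,0,0,0],[0.154,0.222,0,0,0],[0.173,0.237,0,0,0],[0.194,0.252,0,0,0],[0.215,0.265,0,0,0]]'
python3 - <<'E'
from h import *
where()
d=snapshot("scene");cv2.imwrite("pics/s8.png",cv2.resize(d["image"][60:230,320:470],None,fx=3.5,fy=3.5))
E
```

```text
clock: 18.65
ee_pos: [0.5796, 0.1059, 0.2154]
orientation: [106.7, 90.0, 11.8]
ft_force: [0.4, 0.0, 3.6]
opening: 0.003
t 18.65 pos [0.5796 0.1059 0.2154] fixture xy mm 5.7 -79.4 grasp z 155.4 yaw jaw vs FX 0.13
force fix x,y,z 0.39 0.04 3.58 op 0.003
```

View pics/s8.png

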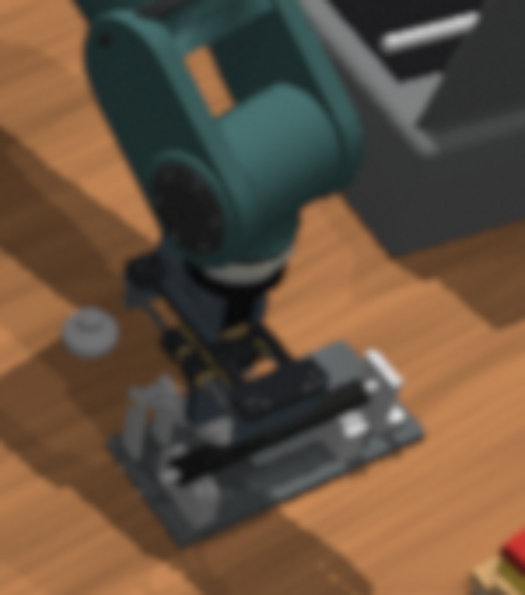

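```bash
python3 -m crank '[[0.025,0.03,0,0,0],[0.05,0.055,0,0,0],[0.075,0.075,0,0,0],[0.1,0.09,0,0,0],[0.125,0.105,0,0,0],[0.15,0.115,0,0,0],[0.17,0.12,0,0,0],[0.185,0.12,0,0,0],[0.2,0.12,0,0,0],[0.2,0.12,0,0,0]]'
python3 - <<'E'
from h import *
where()
E
```

```text
clock: 19.7
ee_pos: [0.6032, 0.1038, 0.1754]
orientation: [107.7, 90.0, 12.8]
ft_force: [-0.3, -0.1, 0.7]
opening: 0.005
t 19.7 pos [0.6032 0.1038 0.1754] fixture xy mm 29.4 -79.4 grasp z 115.4 yaw jaw vs FX 0.13
force fix x,y,z -0.27 -0.13 0.7 op 0.005
```

```bash
python3 -m crank '[[0.01,0,0,0,0],[0.02,0,0,0,0],[0.025,0,0,0,0],[0.025,0,0,0,0]]'
python3 -m crank '[[0.005,0,0,0,0],[0.01,0,0,0,0],[0.01,0,0,0,0]]'
python3 -m crank '[[0.003,0,0,0,0],[0.003,0,0,0,0]]'
```

```text
clock: 20.1
ee_pos: [0.6032, 0.1038, 0.1705]
orientation: [-100.4, 90.0, 164.6]
ft_force: [-0.3, -0.2, -0.0]
opening: 0.005
clock: 20.4
ee_pos: [0.6031, 0.1038, 0.1685]
orientation: [-89.7, 90.0, 175.3]
ft_force: [0.6, -0.6, 0.2]
opening: 0.005
clock: 20.6
ee_pos: [0.6032, 0.1038, 0.168]
orientation: [-87.7, 90.0, 177.4]
ft_force: [0.6, -0.4, 2.1]
opening: 0.006
```

```bash
python3 -m crank '[[0.003,0,0,0,0],[0.003,0,0,0,0]]' | egrep 'ee_p|ft_f'
python3 -m crank '[[0.003,0,0,0,0],[0.003,0,0,0,0]]' | egrep 'ee_p|ft_f'
python3 -m crank '[[0.003,0,0,0,0],[0.003,0,0,0,0]]' | egrep 'ee_p|ft_f'
```

```text
ee_pos: [0.6032, 0.1038, 0.1675]
ft_force: [-0.6, -1.1, 4.5]
ee_pos: [0.6032, 0.1038, 0.167]
ft_force: [-1.6, 0.1, 6.2]
ee_pos: [0.6032, 0.1038, 0.1664]
ft_force: [-1.8, -1.1, 7.5]
```

Run:
```python
from h import *
where()
d=snapshot("scene");cv2.imwrite("pics/s9.png",cv2.resize(d["image"][60:230,320:470],None,fx=3.5,fy=3.5))
```

```text
t 21.2 pos [0.6032 0.1038 0.1664] fixture xy mm 29.4 -79.4 grasp z 106.4 yaw jaw vs FX 0.13
force fix x,y,z -1.66 -1.25 7.53 op 0.008
```

View pics/s9.png

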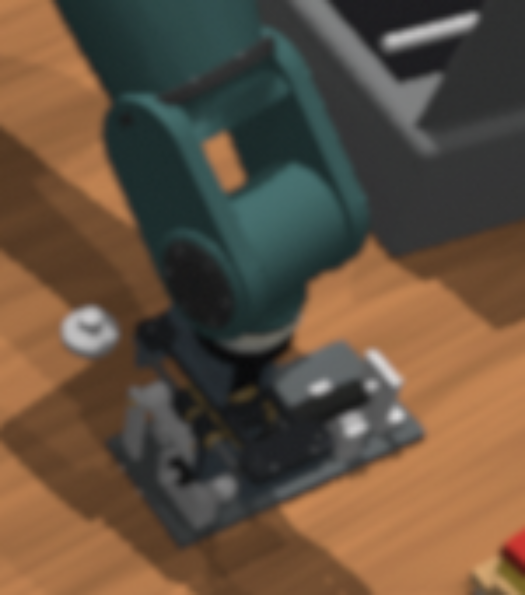

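The strap is level across the roller and pressing at 7.5 N. I go slightly firmer.

```bash
python3 -m crank '[[0.003,0,0,0,0],[0.003,0,0,0,0]]' | egrep 'ee_p|ft_f'
python3 -m crank '[[0.002,0,0,0,0],[0.002,0,0,0,0]]' | egrep 'ee_p|ft_f'
python3 -m crank '[[0,0,0,0,0],[0,0,0,0,0],[0,0,0,0,0]]' | egrep 'ee_p|ft_f'
```

```text
ee_pos: [0.6033, 0.1038, 0.166]
ft_force: [-2.7, -0.2, 8.5]
ee_pos: [0.6033, 0.1038, 0.1657]
ft_force: [-3.3, -1.7, 10.6]
ee_pos: [0.6033, 0.1038, 0.1657]
ft_force: [-2.6, -0.4, 9.9]
```

```bash
python3 -m crank '[[-0.005,0,0,0,0],[-0.015,0,0,0,0],[-0.04,0,0,0,0],[-0.1,0,0,0,0],[-0.25,0,0,0,0],[-0.45,0,0,0,0],[-0.65,0,0,0,0],[-0.75,0,0,0,0]]' 
python3 -m crank '[[0,-0.2,0.1,0,0],[0,-0.4,0.2,0,0],[0,-0.4,0.4,0,0],[0,-0.4,0.6,0,0],[0,-0.4,0.8,0,0],[0,-0.4,0.95,0,0],[0,-0.4,1,0,0],[0,-0.4,1,0,0]]'
python3 - <<'E'
from h import *
where()
for n in("top","scene"):
    d=snapshot(n);cv2.imwrite(f"pics/{n}9.png",d["image"]);np.savez(n+"9.npz",**d)
    im=d["image"];a=im[110:235,150:300] if n=="top" else im[120:230,330:460]
    cv2.imwrite(f"pics/{n}9c.png",cv2.resize(a,None,fx=5,fy=5,interpolation=2))
    q=cloud(d).reshape(-1,3);q=q[np.isfinite(q[:,0])]
    f=(q[:,:2]-FO)@np.stack([FX,FYv],1)*1000;z=q[:,2]*1000
    m=(f[:,0]>-60)&(f[:,0]<60)&(abs(f[:,1]+80)<9)&(z>80)&(z<110)
    if m.sum()>10:print(n,m.sum(),"strap top z fit",np.polyfit(f[m,0],z[m],1),f[m,0].max(),"near hinge/free",np.median(z[m&(f[:,0]<-20)]),np.median(z[m&(f[:,0]>25)]))
    m=(abs(f[:,0])<6)&(f[:,1]>-60)&(f[:,1]<100)&(z>66)&(z<84)
    print(n,"roller top",np.polyfit(f[m,1],z[m],1))
    m=(abs(f[:,0])<16)&(z>68)&(z<84)&(f[:,1]<112)
    print(" roller y range",np.percentile(f[m,1],[.5,99.5]))
E
```

```text
clock: 22.75
ee_pos: [0.604, 0.1039, 0.3198]
orientation: [103.2, 89.8, 8.2]
ft_force: [0.8, 0.1, -0.3]
opening: 0.007
clock: 23.55
ee_pos: [0.5062, -0.0893, 0.3158]
orientation: [89.7, 90.0, -5.3]
ft_force: [0.2, -0.0, -0.0]
opening: 0.005
t 23.55 pos [ 0.5062 -0.0893  0.3158] fixture xy mm -50.2 -280.3 grasp z 255.8 yaw jaw vs FX 0.02
force fix x,y,z 0.19 0.01 -0.04 op 0.005
top 328 strap top z fit [-9.74429678e-03  8.94148871e+01] 53.83476320643827 near hinge/free 89.91505238684239 89.19798960666448
top roller top [-9.44823846e-04  7.56881320e+01]
 roller y range [-897.27504894  103.15048272]
scene 186 strap top z fit [-2.01617447e-02  9.12068053e+01] 55.187105053669136 near hinge/free 91.82423637294879 90.55915217054817
scene roller top [5.64607394e-03 7.69124230e+01]
 roller y range [-111.76179675  108.64269481]
```

View pics/top9.png

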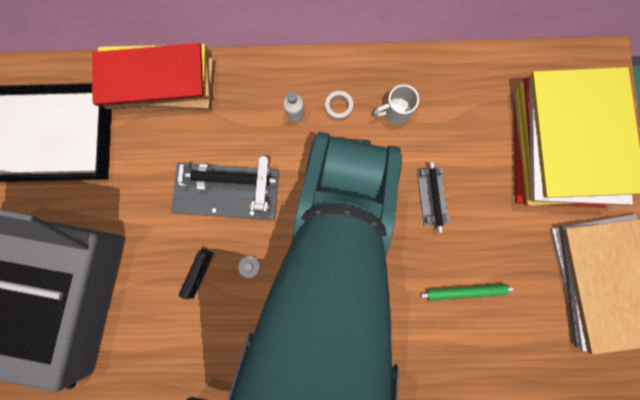

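View pics/scene9c.png

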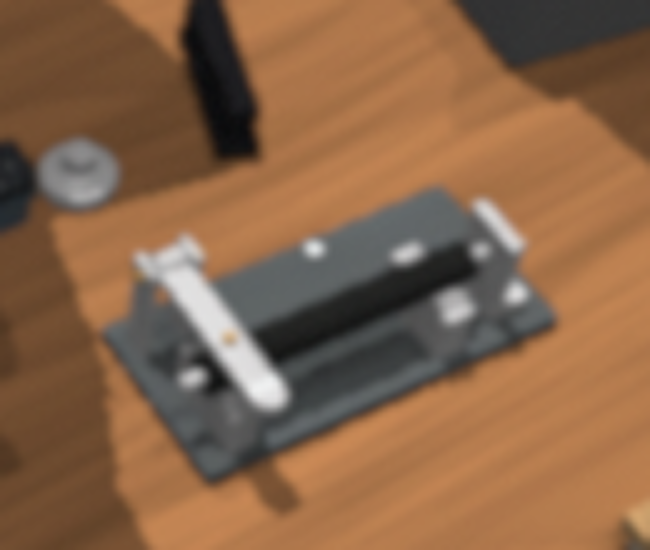

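View pics/top9c.png

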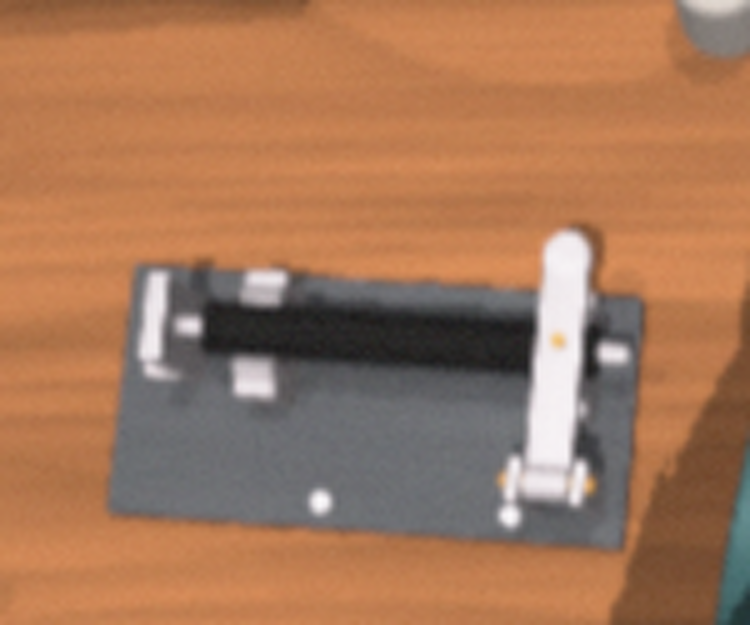

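Run:
```python
from h import *
for n in("top0","wrist4","top9","scene9"):
    d=np.load(n+".npz");q=cloud(d).reshape(-1,3);q=q[np.isfinite(q[:,0])]
    f=(q[:,:2]-FO)@np.stack([FX,FYv],1)*1000;z=q[:,2]*1000
    m=(abs(f[:,0])<4)&(z>60)&(z<70)&(f[:,1]>104)&(f[:,1]<125)
    s=(abs(f[:,0])>8)&(abs(f[:,0])<20)&(z>64)&(z<86)&(f[:,1]>108)&(f[:,1]<125)
    print(n,"shaft pts y",np.percentile(f[m,1],[5,50,95]).round(1) if m.sum() else 0,"stop",np.percentile(f[s,1],[5,50]).round(1))
```

```text
top0 shaft pts y [118.5 119.  120.4] stop [118.3 119.2]
wrist4 shaft pts y [104.7 111.7 118.7] stop [119.1 120.9]
top9 shaft pts y [108.3 113.1 119.2] stop [118.1 119.1]
scene9 shaft pts y [110.5 114.4 120. ] stop [117.  118.7]
```

View pics/scene9.png

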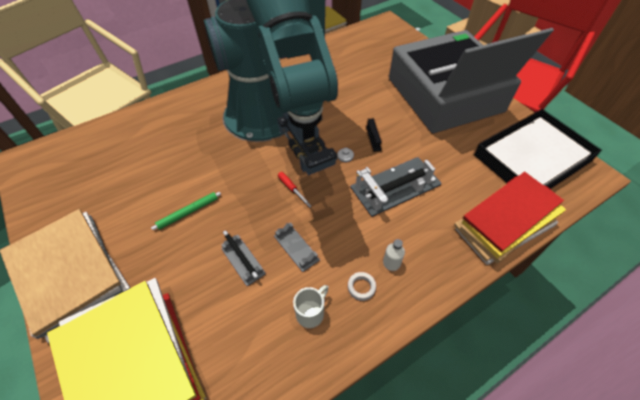

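The final views show the strap level across the roller, with its free end at (268,385) in the scene crop. The shaft reaches the stop face and the other objects are where they began. I hand the job in.

```bash
python3 -c "
from workcell import *
print(get_state()['clock'],finish_job())"
```

```text
the job is handed in; nothing more can be done
23.65 None
```

The roller is clamped in the fixture against the end stop, and I handed the job in at 23.65 s with the arm clear of everything. I took the long roller (28 mm thick, about 229 mm long as measured) from its rack and left the spare and the green look-alike alone.

- **Placing:** I lowered it into both notches about 9 mm short of the stop. Contact built up gently to about 8 N, more than the 3–5 N advised for seating but far under 40 N.
- **Sliding:** Sliding friction was about 3 N. At the stop the force rose to about 10.4 N, so about 7 N bore on the stop; I released it there.
- **Clamping:** I swung the strap down with closed fingers and pressed its free end to about 10 N, then lifted off.

**Last checks:**
- **Roller:** It lies level, with its top at 76 mm, so its axis is at about 62 mm. The shaft tip coincides with the stop face within about 1 mm.
- **Strap:** It came to rest tilted 0.01 to 0.02 rad below level, depending on the view. That means the pad is still squeezed about 0.7 to 1.4 mm, or roughly 6 to 11 N. I estimated this from the images; I could not measure the pad force directly.
- **Desk:** By eye, everything else is where it was at the start.

No check failed. Besides the strap tilt, the views differed by about 1 mm in height.

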